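# Probe the sealed document case in the plan-chest drawer

## Task

Pull open the top drawer of the small grey chest until the round port of the black document case inside is well out in front of the chest; then take the humidity probe (square grip) out of its wooden stand. Lower its thin stem upright into the port, without it ever touching the case, until the dark ring on the stem is level with the port's rim, and finish still holding it there, centred and motionless. Leave everything else in its place.

Things in the scene. Friction and masses are not known exactly. Their poses are not given: they have to be found in the camera images.
- chest: grey steel two-drawer chest standing on the table, fixed; 260 deep (x) x 380 wide (y) x 156 high mm. Origin: centre of its underside. Its front faces its own -x; the drawer fronts form its front face, 130 mm ahead of the origin when shut, and the edge of its top plate is 115 mm ahead. A heavy stone slab (60 x 90 x 30 mm) lies on the rear half of its top.
- chest_drawer0 (a joint): opening of the top drawer in m: 0 shut, 0.18 fully out; it slides along the chest's -x, starts shut or up to 15 mm open, takes about 2 N and stays where it is left.
- chest_drawer1 (a joint): opening of the lower drawer in m, shut at 0; it is to stay shut.
- chest_drawer0_handle (a point): middle of the top drawer's handle, a round horizontal steel bar 11 mm thick and 120 mm long along the chest's y, its axis 35 mm in front of the drawer front (29 mm of free room behind the bar between its posts, which stand 51 mm either side of the middle), 38 mm below the chest's top. Axes as the chest's; moves with the drawer.
- case: black document case lying loose on the floor of the top drawer, hidden under the chest's top until the drawer is open; it rides along. 90 (x) x 120 (y) mm, 44 mm high, 1.5 kg, with an aluminium collar (30 mm across, 6 mm high) round the port in the middle of its top. Origin: centre of its underside.
- port (a point): centre of the port's mouth at the rim of the collar, 50 mm above the case's underside. The bore is vertical, 18 mm in diameter, and 46 mm deep below the rim, where it has a floor. z up; the rim is 138 mm above the table. At the start it lies 38 to 52 mm ahead (-x) of the chest's origin.
- probe: humidity probe: a grey square grip 24 x 24 mm, 70 mm long, above a steel stem 8 mm in diameter and 64 mm long; 60 to 130 g. Origin: the end of the stem; z runs up along stem and grip, so the grip spans z = 64 to 134 mm, its flats facing x and y. A dark ring round the stem has its middle 28 mm above the stem's end. It starts upright in its stand (its stem's end 6 mm above the table), the grip resting on the stand's top.
- probe_tip (a point): lower end of the probe's stem, on its axis (same point and axes as probe).
- stand: fixed wooden block 60 x 60 x 70 mm that holds the probe in a vertical hole 12 mm wide and 66 mm deep; on the left or right of the table. Origin: centre of its underside.
- burnisher: bystander: hand tool with a round dark wooden handle, 130 mm long, upright in a second block like the probe's, on the other side. Origin: end of its stem.
- granite_a: bystander: pale stone weight 80 x 55 x 45 mm on the table in front of the chest. Origin: centre of its underside.
- granite_b: bystander: dark stone weight 60 x 60 x 40 mm on the table in front of the chest. Origin: centre of its underside.
- jar: bystander: jar 60 mm across, 70 mm high, beside the chest. Origin: centre of its underside.
- pot: bystander: white ceramic cup 70 mm across, 75 mm high, beside the chest. Origin: centre of its underside.
- brush: bystander: brush lying on the table to the robot's left.
Not all that is in view belongs to the job. Leave any orange look-alike of the probe alone.

How it is judged:
On the way, in this order (a step that is already met when the one before it is completed fails the run):
1. the drawer is open, the port at least 10 mm clear of the front edge of the chest's top plate, and the probe still in its stand (x of port in the frame of chest below -0.134 m and z of probe_tip in the frame of stand below 0.05 m), for 0.2 s.
2. the probe is drawn out of its stand (z of probe_tip in the frame of stand above 0.075 m), for 0.1 s.
At the end, for the whole second after the job is handed in: The fingers hold the probe still (under 10 mm/s), its stem in the port: the stem's end 28 mm below the rim (8 mm either way), within 3 mm of the bore's axis, upright within 0.08 rad, not touching the case; the port still clear of the chest's top plate (horizontal distance between probe_tip and port below 0.003 m and z of probe_tip in the frame of port between -0.036 and -0.02 m and angle between probe's own z axis and vertical below 0.08 rad and contact force between probe and the fingers above 1 N and contact force between probe and case below 0.2 N and linear speed of probe below 0.01 m/s and x of port in the frame of chest below -0.134 m); the arm keeps its last pose, push and grip.
It fails at once if the lower drawer is pulled open by more than 20 mm (value of joint chest_drawer1 above 0.02 m).
It fails at once if the probe touches the document case (more than 0.3 N) (contact force between probe and case above 0.3 N).
It fails at once if a bystander is moved by more than 20 mm (distance of any of burnisher, granite_a, granite_b, jar, pot, brush from where it was at the start of the episode above 0.02 m).
It also fails if it takes over 67 s, if anything falls off the work surface, if the arm or the gripper's body presses on something with over 40 N, if the wrist force passes 120 N, or if a joint passes its speed limit or range.

## Robot

A 6-joint arm with a two-finger parallel gripper is mounted at the origin on the work surface. World frame = base frame: x ahead of the robot, y to its left, z up, the work surface at z = 0. Lengths are in m, angles in rad, forces in N, time in s.
With the tool pointing down it reaches from about 0.25 to 0.775 m from the base axis. Payload 4 kg.
Tool frame: the origin (TCP) lies on the centre line of the jaws, within the pads' length; the fingertips stand 8 mm ahead of it and the grasp point (between the pads) lies 11 mm behind it; y points along the fingers, x is the direction in which the jaws open and shut, and the axes are right-handed (so a half turn about y gives the same grasp; the last joint's range is limited). The gripper opens to 94 mm and grips with 3 to 60 N. Pads are 16 mm wide; open, the fingers measure 119 mm over their backs; the gripper's body (75 mm by 177 mm) begins 78 mm behind the grasp point.
Start: joints at [-1.377, 0.087, 1.371, -0, 1.684, -0.103], TCP at [0.161, -0.526, 0.214] pointing down, gripper open.
Joint ranges: [-3.1, 3.1], [-0.76, 2.03], [0.27, 2.55], [-1.08, 4.22], [0.17, 2.65], [-2.57, 2.57]. Speed limits (rad/s): [2.79, 2.79, 3.14, 3.14, 3.14, 3.14].

## Interface

Orientations are given as [roll, pitch, yaw] about the fixed x, y, z axes, in that order (R = Rz(yaw) Ry(pitch) Rx(roll)).
In Python, from bench import robot gives the robot as it stands.
- The arm moves only by the tool step_arm, never from a script. Its argument "commands" is a list of rows, each an object with "xyz": the shift along the world's x, y, z in m, a list of three; "twist": the turn, a rotation vector about the world's x, y, z in degrees, a list of three. In form: [{"xyz": [tx, ty, tz], "twist": [ax, ay, az]}, ...]. A call has 1 to 12 rows; each row is the pose to reach, as a shift and turn from the pose commanded when the call began; what a row does not reach only later rows make up. A row lasts 1/12 s, in which the tool goes at most 41.7 mm and 7.16 degrees, less where a joint would pass 70% of its speed; a pose out of reach is approached as far as the arm can. A call with a gripper value outside its range is refused whole. "fingers" is the closure in counts, from 0 (fully open) to 255 (shut), set as the call begins (left out, the last holds). The fingers move at their own pace and stop on an object; the grip force is fixed at half the most. Time passes only in rows, so rows that repeat a pose let the fingers close. It gives the time, the measured TCP pose, the force and the opening at its end, in the units of the state.
- robot.get_obs(): the state, without advancing time (a new reading comes with each control period).
- robot.snapshot(name): name is "scene" or "top"; returns (picture, depth): 400x640x3 uint8, red, green, blue; 400x640 float32, m along the optical axis (not along the pixel's ray), 0 where there is no reading.
- robot.camera_info(name): a dict with "fx", "fy", "cx", "cy" (pixels), "R" (3x3) and "t" (3): a world point X has camera coordinates R X + t. Camera axes: x right, y down, z forward; pixel columns grow to the right and rows downward; lengths in m; the calibration is good to about 2 mm. A picture is of the moment at which its call begins. camera_info takes no time and is no camera call.
- robot.close_job(): hands the job in, once; it reports no verdict.
The state is a dict: "time": time; "joint_positions": joint angles; "qvel": joint speeds; "joint_torque": joint torques, N m; "tool_pos": TCP position; "ee_rot": TCP orientation; "wrist_force": force on the tool from outside, world axes, zero at the start; "wrist_torque": the same for the moment, N m; "width": finger opening in m.
Only numpy, scipy, OpenCV 4.12 (cv2) and the standard library are available. Lean on these libraries where they do the work, as an engineer would, in place of code of your own. Each camera call takes 0.05 s, during which the arm holds its last target.

## Working session

There is one attempt and no reset: what is moved stays moved. The work goes in short steps, Python scripts to look and compute and a tool call to move; the robot and the scene stay as the last step left them, time stands still between calls to the robot, and variables do not carry over. Pictures are saved under pics/ and viewed, and the job is handed in when it is done.

Besides the shell and the picture viewer there is one more tool, called after ">>>" as a command line: name --argument value ..., lists and objects as JSON in quotes. step_arm: Moves the arm, as the interface text tells. Its arguments: {"type":"object","properties":{"commands":{"type":"array"},"fingers":{"type":"number"}},"required":["commands"]}

```bash
ls; mkdir -p pics
python3 - <<'E'
from bench import robot
import cv2,numpy as np
o=robot.get_obs(); print({k:np.round(v,3) for k,v in o.items()})
for n in("scene","top"):
    p,d=robot.snapshot(n); cv2.imwrite(f"pics/{n}0.png",p[:,:,::-1]); np.save(f"pics/{n}0.npy",d); print(n,robot.camera_info(n))
E
```

```text
pics
{'time': np.float64(0.0), 'joint_positions': array([-1.377,  0.088,  1.372, -0.   ,  1.684, -0.103]), 'qvel': array([ 0.001, -0.   , -0.   ,  0.001, -0.002, -0.   ]), 'joint_torque': array([-1.0000e-03, -3.4019e+01, -3.0243e+01,  7.2000e-02,  3.3000e-02,
       -0.0000e+00]), 'tool_pos': array([ 0.161, -0.525,  0.212]), 'ee_rot': array([-1.571,  0.002, -1.274]), 'wrist_force': array([0.628, 0.467, 0.   ]), 'wrist_torque': array([ 0.01 ,  0.027, -0.018]), 'width': np.float64(0.094)}
scene {'fx': 450.51797908346015, 'fy': 450.51797908346015, 'cx': 316.55809619295627, 'cy': 200.85314167471864, 'R': array([[ 0.82960135,  0.55818642, -0.01376686],
       [ 0.38396114, -0.58821413, -0.71174292],
       [-0.40538309,  0.58517694, -0.70230513]]), 't': array([-0.40485959, -0.13080326,  1.69040149])}
top {'fx': 378.47372783772886, 'fy': 378.47372783772886, 'cx': 320.53521386656206, 'cy': 198.9381143827202, 'R': array([[-6.55501084e-04, -9.99981680e-01, -6.01746635e-03],
       [-9.83389090e-01,  1.73682505e-03, -1.81501740e-01],
       [ 1.81508867e-01,  5.79853617e-03, -9.83372213e-01]]), 't': array([-0.01146723,  0.51638196,  0.9652147 ])}
```

View pics/scene0.png

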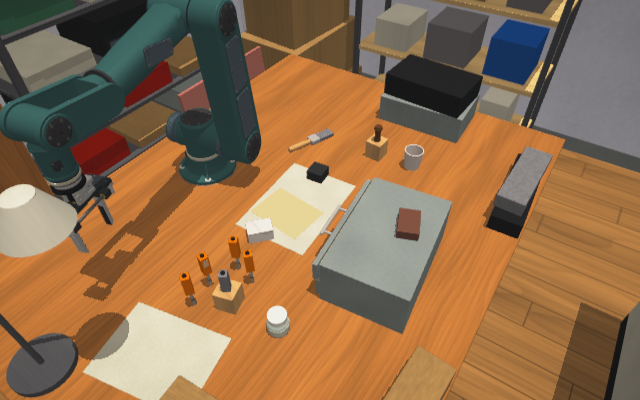

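View pics/top0.png

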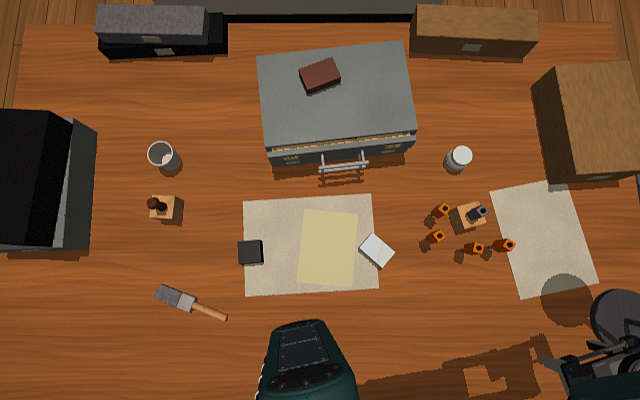

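```bash
cat > h.py <<'E'
import numpy as np
from bench import robot
C={n:robot.camera_info(n) for n in("scene","top")}
def cloud(n,d):
    c=C[n];v,u=np.mgrid[:400,:640]
    P=np.stack([(u-c["cx"])/c["fx"]*d,(v-c["cy"])/c["fy"]*d,d],-1)
    W=(P-c["t"])@c["R"]; W[d<=0]=np.nan
    return W
def proj(n,X):
    c=C[n];p=np.asarray(X)@c["R"].T+c["t"]
    return np.stack([p[...,0]/p[...,2]*c["fx"]+c["cx"],p[...,1]/p[...,2]*c["fy"]+c["cy"]],-1)
E
python3 - <<'E'
from h import *
import cv2
a=cv2.imread("pics/top0.png");b=cv2.imread("pics/scene0.png")
c1=cv2.resize(a[185:275,410:530],None,fx=5,fy=5,interpolation=2);cv2.imwrite("pics/c1.png",c1)
c2=cv2.resize(a[120:190,250:430],None,fx=4.4,fy=4.4,interpolation=2);cv2.imwrite("pics/c2.png",c2)
c3=cv2.resize(b[230:320,170:270],None,fx=6,fy=6,interpolation=2);cv2.imwrite("pics/c3.png",c3)
W=cloud("top",np.load("pics/top0.npy"));S=cloud("scene",np.load("pics/scene0.npy"))
for nm,w in(("top",W),("scene",S)):
    m=(abs(w[...,2]-.156)<.006)&(w[...,0]>.3)&(abs(w[...,1])<.3)
    m&=cv2.erode(m.astype(np.uint8),np.ones((3,3)))>0
    P=w[m][:,:2].astype(np.float32);r=cv2.minAreaRect(P);print(nm,m.sum(),r,w[m][:,2].mean());print(cv2.boxPoints(r))
for nm,w in(("top",W),("scene",S)):
    for zl,zh in((.06,.08),(.1,.137),(.137,.15)):
        m=(w[...,2]>zl)&(w[...,2]<zh)&(w[...,1]<-.2)&(w[...,0]>.25)&(w[...,0]<.6)
        n,l,s,ce=cv2.connectedComponentsWithStats(m.astype(np.uint8))
        for i in range(1,n):
            if s[i,4]>8:
                q=w[l==i]; print(nm,zl,s[i],ce[i].round(1),q.min(0).round(3),q.max(0).round(3),np.median(q,0).round(3))
E
```

```text
top 11676 ((0.7703482508659363, -0.04892158508300781), (0.24437811970710754, 0.3752020001411438), 6.8060407638549805) 0.15701777368998315
[[ 0.6267879   0.12287692]
 [ 0.6712526  -0.24968101]
 [ 0.9139086  -0.22072008]
 [ 0.8694439   0.15183784]]
scene 7872 ((0.7671739459037781, -0.051733896136283875), (0.2390836924314499, 0.3788435161113739), 6.76461935043335) 0.15587035459687734
[[ 0.62615216  0.12228826]
 [ 0.6707765  -0.2539179 ]
 [ 0.90819573 -0.22575605]
 [ 0.8635714   0.15045011]]
top 0.06 [559 166  80  14 174] [586.  174.6] [ 0.566 -0.845  0.06 ] [ 0.6   -0.647  0.08 ] [ 0.573 -0.692  0.071]
top 0.06 [455 200  31  29 410] [468.5 214.9] [ 0.436 -0.437  0.061] [ 0.508 -0.365  0.08 ] [ 0.465 -0.392  0.07 ]
top 0.06 [431 209   8   9  16] [433.7 213.8] [ 0.463 -0.313  0.069] [ 0.484 -0.297  0.079] [ 0.472 -0.302  0.075]
top 0.06 [426 235   6   9  14] [428.1 239.4] [ 0.397 -0.293  0.065] [ 0.417 -0.281  0.08 ] [ 0.406 -0.287  0.073]
top 0.06 [491 240   9  12  31] [494.1 245.9] [ 0.376 -0.463  0.065] [ 0.405 -0.445  0.08 ] [ 0.389 -0.453  0.073]
top 0.06 [463 243   6  11  22] [464.4
[... 2482 characters left out ...]

scene 0.1 [159 375  33  25 418] [176.1 388.6] [ 0.562 -0.714  0.115] [ 0.6   -0.65   0.126] [ 0.58  -0.678  0.121]
scene 0.137 [230 236   6   5  17] [232.2 237.6] [ 0.4   -0.307  0.137] [ 0.414 -0.288  0.141] [ 0.408 -0.298  0.138]
scene 0.137 [244 250   5   5  15] [246.1 251.7] [ 0.463 -0.322  0.137] [ 0.48  -0.309  0.142] [ 0.472 -0.315  0.138]
scene 0.137 [200 253   4   4  13] [201.4 254.6] [ 0.375 -0.395  0.138] [ 0.384 -0.383  0.142] [ 0.379 -0.391  0.14 ]
scene 0.137 [218 269  10  10  78] [222.5 273.2] [ 0.453 -0.418  0.137] [ 0.484 -0.387  0.148] [ 0.47  -0.405  0.141]
scene 0.137 [181 273   6   6  17] [183.4 275.4] [ 0.382 -0.47   0.137] [ 0.394 -0.46   0.143] [ 0.388 -0.464  0.139]
```

View pics/c1.png

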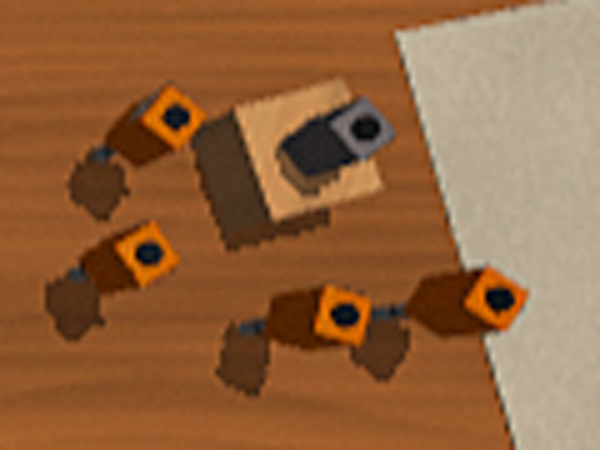

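View pics/c2.png

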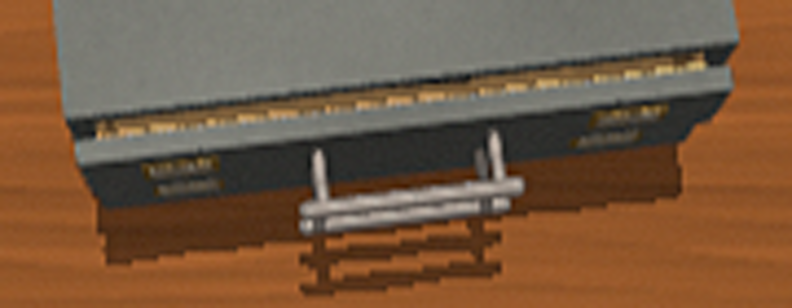

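View pics/c3.png

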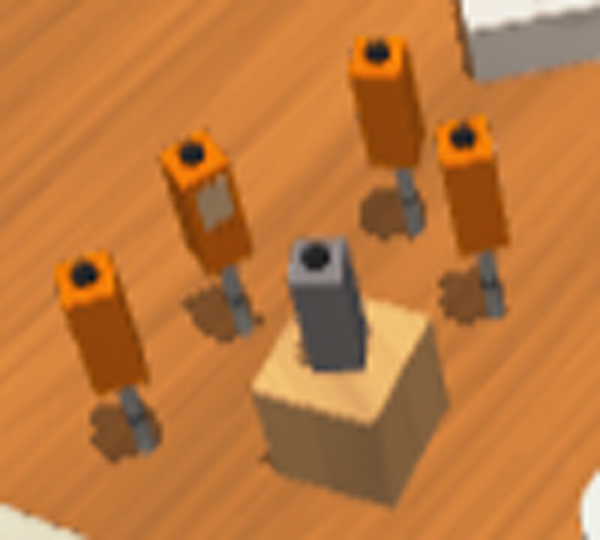

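Run:
```python
from h import *
import cv2
t=np.radians(6.8);ex=np.array([np.cos(t),np.sin(t)]);ey=np.array([-ex[1],ex[0]])
o=np.array([.7615,-.051])
for n in("top","scene"):
    w=cloud(n,np.load(f"pics/{n}0.npy"))
    cx=(w[...,:2]-o)@ex; cy=(w[...,:2]-o)@ey
    m=(w[...,2]>.108)&(w[...,2]<.13)&(cx<-.155)&(cx>-.21)&(abs(cy)<.1)
    print(n,m.sum(),cx[m].min(),cx[m].max(),np.median(cx[m]),cy[m].min(),cy[m].max(),np.percentile(w[m][:,2],[5,50,95]),np.median(w[m],0))
    b=m&(cx<-.165); print(np.histogram(cx[m],8)); print('fit',np.polyfit(w[b][:,1],w[b][:,0],1))
    m=(w[...,2]>.11)&(w[...,2]<.152)&(cx<-.118)&(cx>-.155)&(abs(cy)<.2); print('front',np.histogram(cx[m],10))
    m=(w[...,2]>.15)&(w[...,2]<.162)&(cx<-.09)&(abs(cy)<.15);print('edge',np.percentile(cx[m],[0,2]))
    m=(w[...,2]>.15)&(w[...,2]<.162)&(abs(cx)<.1)&(abs(cy)<.25);print('cy',np.percentile(cy[m],[0,1,99,100]))
    m=(w[...,2]>.02)&(w[...,2]<.06)&(w[...,0]>.3)&(w[...,0]<.56)&(abs(w[...,1])<.25)
    k,l,s,ce=cv2.connectedComponentsWithStats(m.astype(np.uint8))
    for i in range(1,k):
        if s[i,4]>8: q=w[l==i];print('g',ce[i],q.min(0).round(3),q.max(0).round(3))
    # probe orientation
    m=(w[...,2]>.139)&(w[...,2]<.15)&(w[...,1]<-.37)&(w[...,1]>-.43)&(w[...,0]>.44)&(w[...,0]<.5)
    print('probe',cv2.minAreaRect(w[m][:,:2].astype(np.float32)),np.median(w[m][:,2]))
    m=(w[...,2]>.066)&(w[...,2]<.074)&(w[...,1]<-.35)&(w[...,1]>-.45)&(w[...,0]>.42)&(w[...,0]<.52)
    print('stand',cv2.minAreaRect(w[m][:,:2].astype(np.float32)))
```

```text
top 248 -0.17680185435266302 -0.15507881616715652 -0.17134307703397833 -0.06153653687740102 0.06572740793879153 [0.11954153 0.1230753  0.12621872] [ 0.5913427  -0.06903689  0.1230753 ]
(array([67, 56, 53, 40, 11,  6,  6,  9]), array([-0.17680185, -0.17408647, -0.17137109, -0.16865572, -0.16594034,
       -0.16322496, -0.16050958, -0.1577942 , -0.15507882]))
fit [-0.11376154  0.58291509]
front (array([  8,   9,   7,  11, 149, 656, 220, 212, 197,  49]), array([-0.15479512, -0.15111619, -0.14743725, -0.14375831, -0.14007938,
       -0.13640044, -0.1327215 , -0.12904257, -0.12536363, -0.12168469,
       -0.11800576]))
edge [-0.53441876 -0.11325565]
cy [-0.18970104 -0.18545003  0.187434    0.19120245]
g [376.50220913 249.56848306] [ 0.337 -0.204  0.02 ] [ 0.428 -0.113  0.051]
g [249.60511883 251.10603291] [0.348 0.144 0.02 ] [0.411 0.207 0.046]
probe ((0.4719723165035248, -0.4013969898223877), (0.02343377098441124, 0.023166991770267487), 38.32868194580078) 0.14110767926053547
stand ((0.4720383882522583, -0.4017488956451416), (0.0598871223628521, 0.06162869930267334), 15.666749954223633)
s
[... 401 characters left out ...]
ay([  7,   4,   0,  18, 119, 136, 128, 214,  37,   2]), array([-0.15462348, -0.15097723, -0.14733098, -0.14368474, -0.14003849,
       -0.13639224, -0.13274599, -0.12909974, -0.12545349, -0.12180724,
       -0.11816099]))
edge [-1.76753878 -1.55513926]
cy [-0.1918087  -0.18923414  0.18662466  0.19392451]
g [317.32846715 169.82481752] [0.342 0.139 0.02 ] [0.409 0.208 0.048]
g [259.03036876 228.07592191] [ 0.334 -0.209  0.02 ] [ 0.425 -0.115  0.051]
probe ((0.4679053723812103, -0.4031071960926056), (0.023152897134423256, 0.024737145751714706), 40.86178207397461) 0.14154200004059542
stand ((0.4667513370513916, -0.40270739793777466), (0.06236676126718521, 0.06319659948348999), 15.09289836883545)
```

>>> step_arm --commands '[{"xyz":[0.01,0.01,0],"twist":[0,0,2]},{"xyz":[0.03,0.032,0.002],"twist":[0,0,6]},{"xyz":[0.054,0.057,0.004],"twist":[0,0,10]},{"xyz":[0.078,0.083,0.006],"twist":[0,0,15]},{"xyz":[0.102,0.108,0.006],"twist":[0,0,20]},{"xyz":[0.126,0.133,0.006],"twist":[0,0,25]},{"xyz":[0.15,0.159,0.006],"twist":[0,0,30]},{"xyz":[0.174,0.184,0.006],"twist":[0,0,35]},{"xyz":[0.198,0.21,0.006],"twist":[0,0,40]},{"xyz":[0.222,0.235,0.006],"twist":[0,0,45]},{"xyz":[0.24,0.254,0.006],"twist":[0,0,49]},{"xyz":[0.25,0.265,0.006],"twist":[0,0,51]}]' --fingers 176

```text
time: 1.1
tool_pos: [0.4125, -0.2574, 0.2193]
ee_rot: [-1.569, -0.0, -0.376]
wrist_force: [-0.1, 0.5, -0.2]
width: 0.0295
```

>>> step_arm --commands '[{"xyz":[0.01,0.01,0],"twist":[0,0,2]},{"xyz":[0.03,0.032,0],"twist":[0,0,5]},{"xyz":[0.054,0.057,0],"twist":[0,0,9]},{"xyz":[0.078,0.083,0],"twist":[0,0,13]},{"xyz":[0.102,0.108,0],"twist":[0,0,17]},{"xyz":[0.126,0.133,0],"twist":[0,0,21]},{"xyz":[0.15,0.159,0],"twist":[0,0,25]},{"xyz":[0.168,0.177,0],"twist":[0,0,27]},{"xyz":[0.178,0.186,0],"twist":[0,0,28.3]},{"xyz":[0.178,0.186,0],"twist":[0,0,28.3]},{"xyz":[0.178,0.186,0],"twist":[0,0,28.3]}]'

```text
time: 2.02
tool_pos: [0.5884, -0.0747, 0.219]
ee_rot: [-1.571, 0.002, 0.111]
wrist_force: [0.0, -0.4, 0.7]
width: 0.0292
```

>>> step_arm --commands '[{"xyz":[0.0015,0.003,-0.02],"twist":[0,0,0]},{"xyz":[0.0015,0.003,-0.05],"twist":[0,0,0]},{"xyz":[0.0015,0.003,-0.062],"twist":[0,0,0]},{"xyz":[0.0015,0.003,-0.074],"twist":[0,0,0]},{"xyz":[0.0015,0.003,-0.086],"twist":[0,0,0]},{"xyz":[0.0015,0.003,-0.098],"twist":[0,0,0]},{"xyz":[0.0015,0.003,-0.108],"twist":[0,0,0]},{"xyz":[0.0015,0.003,-0.108],"twist":[0,0,0]}]'

```text
time: 2.68
tool_pos: [0.589, -0.0719, 0.109]
ee_rot: [-1.57, 0.004, 0.11]
wrist_force: [-0.6, 0.3, -0.5]
width: 0.0289
```

Run:
```python
from h import *
import cv2
p,d=robot.snapshot("scene"); cv2.imwrite("pics/s1.png",cv2.resize(p[150:300,250:450,::-1],None,fx=4,fy=4,interpolation=2))
```

```text
(no output)
```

View pics/s1.png

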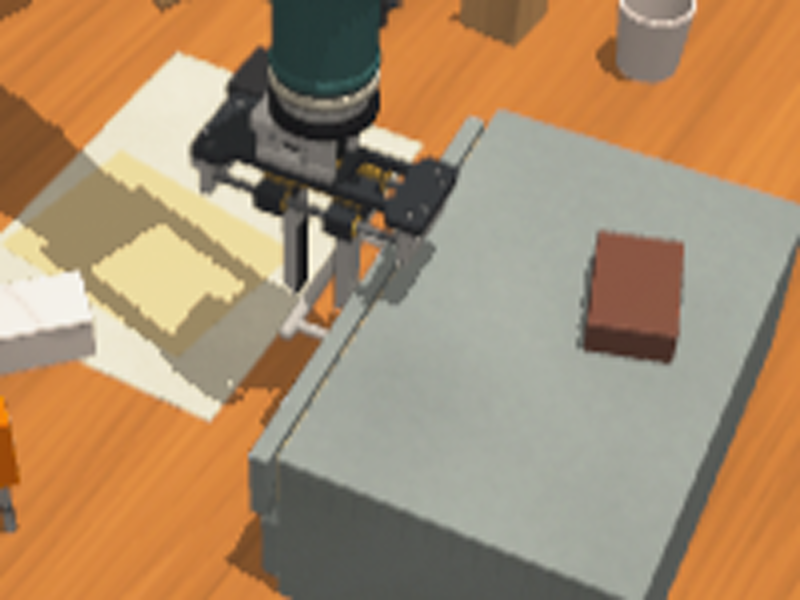

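The fingers straddle the handle bar (crop ~ (310,290)). One finger is in the gap behind the bar. Now I close them.

>>> step_arm --commands '[{"xyz":[0,0,0],"twist":[0,0,0]},{"xyz":[0,0,0],"twist":[0,0,0]},{"xyz":[0,0,0],"twist":[0,0,0]},{"xyz":[0,0,0],"twist":[0,0,0]},{"xyz":[0,0,0],"twist":[0,0,0]},{"xyz":[0,0,0],"twist":[0,0,0]}]' --fingers 255

```text
time: 3.23
tool_pos: [0.5908, -0.0721, 0.1126]
ee_rot: [-1.571, -0.002, 0.11]
wrist_force: [-1.5, 0.3, 3.3]
width: 0.0097
```

>>> step_arm --commands '[{"xyz":[-0.004,-0.0005,0],"twist":[0,0,0]},{"xyz":[-0.012,-0.0014,0],"twist":[0,0,0]},{"xyz":[-0.023,-0.0027,0],"twist":[0,0,0]},{"xyz":[-0.035,-0.0042,0],"twist":[0,0,0]},{"xyz":[-0.047,-0.0056,0],"twist":[0,0,0]},{"xyz":[-0.06,-0.0071,0],"twist":[0,0,0]},{"xyz":[-0.072,-0.0086,0],"twist":[0,0,0]},{"xyz":[-0.084,-0.01,0],"twist":[0,0,0]},{"xyz":[-0.096,-0.0114,0],"twist":[0,0,0]},{"xyz":[-0.108,-0.0129,0],"twist":[0,0,0]},{"xyz":[-0.12,-0.0143,0],"twist":[0,0,0]},{"xyz":[-0.129,-0.0154,0],"twist":[0,0,0]}]'

```text
time: 4.23
tool_pos: [0.4605, -0.0874, 0.1125]
ee_rot: [-1.571, -0.002, 0.11]
wrist_force: [1.5, 1.5, 5.6]
width: 0.0102
```

>>> step_arm --commands '[{"xyz":[-0.006,-0.0007,0],"twist":[0,0,0]},{"xyz":[-0.01,-0.0012,0],"twist":[0,0,0]},{"xyz":[-0.01,-0.0012,0],"twist":[0,0,0]},{"xyz":[-0.01,-0.0012,0],"twist":[0,0,0]}]'

```text
time: 4.57
tool_pos: [0.4504, -0.0886, 0.1125]
ee_rot: [-1.571, -0.0, 0.11]
wrist_force: [-1.0, -0.9, 6.6]
width: 0.0098
```

Run:
```python
from h import *
import cv2
p,d=robot.snapshot("scene"); cv2.imwrite("pics/s2.png",cv2.resize(p[150:300,250:450,::-1],None,fx=4,fy=4,interpolation=2))
```

```text
(no output)
```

View pics/s2.png

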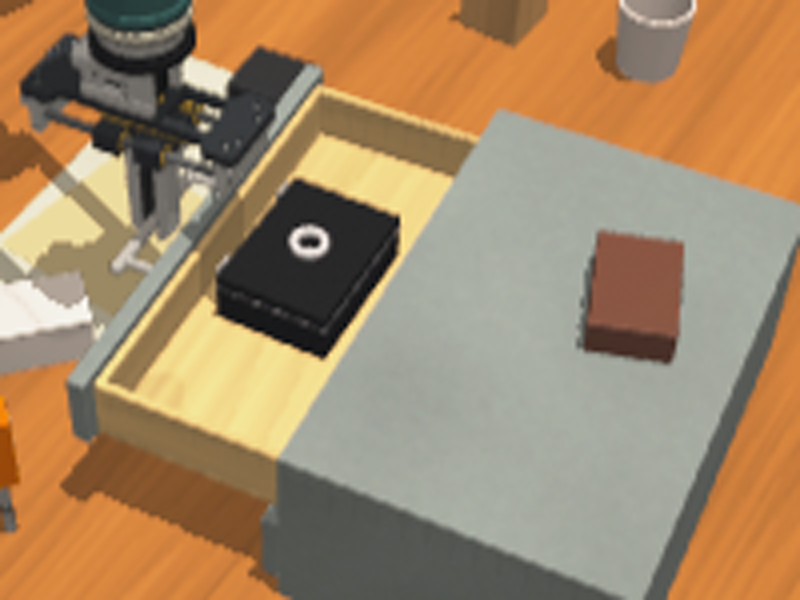

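>>> step_arm --commands '[{"xyz":[0,0,0],"twist":[0,0,0]},{"xyz":[0,0,0],"twist":[0,0,0]},{"xyz":[0,0,0],"twist":[0,0,0]},{"xyz":[0,0,0],"twist":[0,0,0]},{"xyz":[0,0,0],"twist":[0,0,0]}]' --fingers 176

```text
time: 5.03
tool_pos: [0.4508, -0.0885, 0.1109]
ee_rot: [-1.57, 0.001, 0.11]
wrist_force: [-0.7, -0.4, 0.2]
width: 0.0291
```

>>> step_arm --commands '[{"xyz":[0,0,0.01],"twist":[0,0,0]},{"xyz":[0,0,0.03],"twist":[0,0,0]},{"xyz":[0,0,0.06],"twist":[0,0,0]},{"xyz":[0,0,0.09],"twist":[0,0,0]},{"xyz":[0,0,0.115],"twist":[0,0,0]},{"xyz":[-0.02,-0.02,0.125],"twist":[0,0,0]},{"xyz":[-0.05,-0.05,0.13],"twist":[0,0,0]},{"xyz":[-0.08,-0.08,0.13],"twist":[0,0,0]},{"xyz":[-0.11,-0.11,0.13],"twist":[0,0,0]},{"xyz":[-0.14,-0.14,0.13],"twist":[0,0,0]},{"xyz":[-0.155,-0.155,0.13],"twist":[0,0,0]},{"xyz":[-0.16,-0.16,0.13],"twist":[0,0,0]}]'

```text
time: 6.03
tool_pos: [0.2891, -0.2506, 0.2424]
ee_rot: [-1.573, 0.0, 0.105]
wrist_force: [0.1, 0.7, 0.6]
width: 0.0288
```

Run:
```python
from h import *
import cv2
for n in("scene","top"):
    p,d=robot.snapshot(n); cv2.imwrite(f"pics/{n}3.png",p[:,:,::-1]); np.save(f"pics/{n}3.npy",d)
    w=cloud(n,d)
    # collar: bright pixels z~.138 near port
    m=(abs(w[...,2]-.138)<.006)&(abs(w[...,0]-.568)<.05)&(abs(w[...,1]+.074)<.05)
    q=w[m];print(n,'collar',m.sum(),q.min(0).round(4),q.max(0).round(4),q.mean(0).round(4), cv2.minEnclosingCircle(q[:,:2].astype(np.float32)))
    g=p.max(-1); 
    m=(g>110)&(abs(w[...,2]-.138)<.015)&(abs(w[...,0]-.568)<.04)&(abs(w[...,1]+.074)<.04)
    print(m.sum(), np.argwhere(m).min(0),np.argwhere(m).max(0))
a=cv2.imread("pics/top3.png");b=cv2.imread("pics/scene3.png")
v=[cv2.resize(x,(400,400),interpolation=cv2.INTER_CUBIC) for x in(a[185:235,455:505],b[260:310,200:250],a[150:230,290:370],b[170:250,290:370])]
cv2.imwrite("pics/v3.png",np.vstack([np.hstack(v[:2]),np.hstack(v[2:])])[:, :][:800:1])
cv2.imwrite("pics/v3.png",cv2.resize(np.vstack([np.hstack(v[:2]),np.hstack(v[2:])]),(600,600)))
```

```text
scene collar 417 [ 0.5213 -0.1237  0.132 ] [ 0.6177 -0.0243  0.1426] [ 0.57   -0.0743  0.134 ] ((0.569707453250885, -0.07520246505737305), 0.06305735558271408)
57 [206 322] [214 332]
top collar 921 [ 0.5226 -0.1222  0.132 ] [ 0.6175 -0.026   0.1419] [ 0.5709 -0.0725  0.134 ] ((0.5697630643844604, -0.07112044841051102), 0.06532973796129227)
90 [165 334] [188 361]
```

View pics/v3.png

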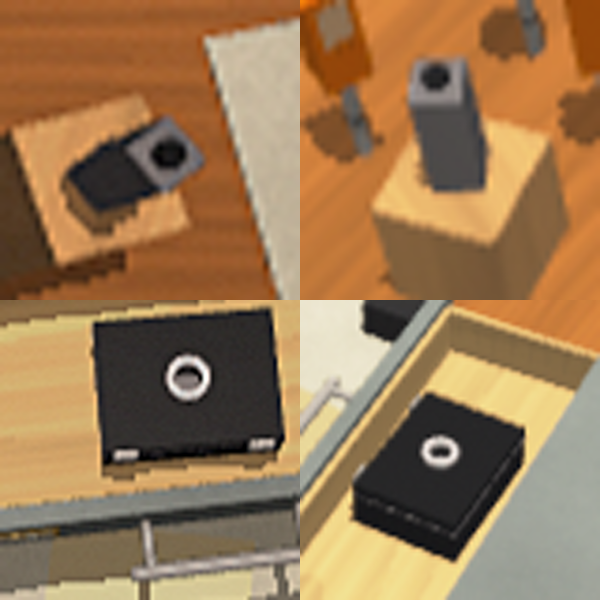

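View pics/top3.png

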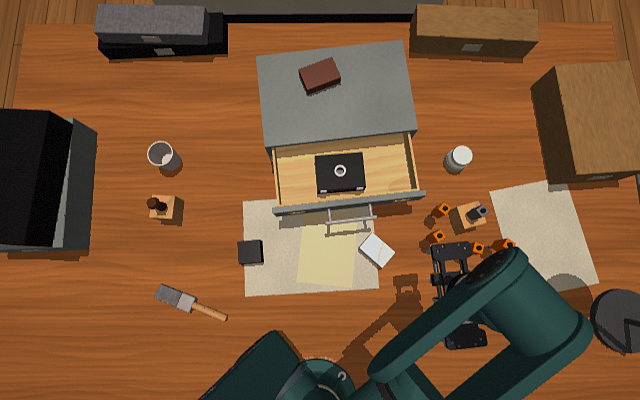

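```bash
cat >> h.py <<'E'
def ray(n,uv,z):
    c=C[n];k=np.array([(uv[0]-c["cx"])/c["fx"],(uv[1]-c["cy"])/c["fy"],1.])
    d=c["R"].T@k;o=-c["R"].T@c["t"];return o+d*(z-o[2])/d[2]
E
python3 - <<'E'
from h import *
import cv2
for n in("scene","top"):
    a=cv2.imread(f"pics/{n}3.png");g=a.min(-1).astype(float)
    uv=proj(n,np.array([.568,-.074,.138])); u0,v0=int(uv[0])-9,int(uv[1])-9
    s=g[v0:v0+20,u0:u0+20]
    m=(s>90).astype(np.uint8);cs,_=cv2.findContours(m,0,1);c=max(cs,key=cv2.contourArea)
    # weighted filled centroid
    f=cv2.drawContours(np.zeros_like(m),[c],-1,1,-1); w=np.where(cv2.dilate(f,np.ones((3,3)))>0,np.clip((s-35)/150,0,1),0); w=np.where(cv2.erode(f,np.ones((3,3)))>0,1,w)
    V,U=np.mgrid[:20,:20];ce=np.array([(U*w).sum(),(V*w).sum()])/w.sum()+[u0,v0]
    print(n,'collar px',ce,f.sum(),'world',ray(n,ce,.138).round(4))
    # hole? 
    P=np.array([.47,-.402,.14]);uv=proj(n,P);u0,v0=int(uv[0])-12,int(uv[1])-12
    s=a[v0:v0+25,u0:u0+25]
    print(n,u0,v0);print(s.mean(-1).astype(int))
E
```

```text
scene collar px [326.94493647 210.02185214] 74 world [ 0.5697 -0.0633  0.138 ]
scene 211 260
[[138 136 139 140 139 139 137 132 128 126 124 123 124 128 130 129 127 124
  124 127 129 128 126 126 125]
 [136 139 140 139 138 136 131 128 126 124 122 123 128 130 129 126 123 124
  127 130 127 101  98  99  96]
 [139 140 139 139 136 131 128 126 125 123 122 125 130 129 126 123 124 127
  130 127 101  79  78  75  74]
 [140 139 139 135 131 127 126 125 123 123 125 128 129 127 124 124 128 130
  128 101  80  77  75  74  75]
 [138 139 135 131 128 126 125 123 123 126 129 130 127 124 125 128 130 128
  126  82  78  75  74  75  76]
 [137 135 131 128 127 125 122 123 126 130 130 127 124 125 129 131 129 127
  126  82  75  74  74  77  78]
 [134 130 127 126 125 124 123 125 128 129 127 125 125 129 132 129 127 128
  126  80  74  75  76  78  78]
 [119 127 126 125 123 123 124 125 128 127 125 126 129 131 128 127 127 127
  122  77  75  76  77  78  78]
 [100 125 125 123 123 125 126 127 127 125 126 130 132 130 128 127 126 122
  119 109  78  77  78  78  78]
 [ 85 123 123 124 126 126 128 127 121 118 127 131 131 130 130 
[... 3634 characters left out ...]
37  36  22  60 116  88 104  86  92  91
   91  90  93  91  90  92  92]
 [ 37  40  41  44  40  40  36  34  31  26  67  92 149 129 151  87  89  92
   93  93  90  92  91  92  88]
 [ 37  34  35  35  35  34  34  45  97 122 130 145 162 156 162 110  88  90
   93  92  92  94  93  94  89]
 [ 50  36  32  43  48  59  69  71 147 155 149 157 158 150 159 126  90  93
   96  96  97  96  97  96  99]
 [ 78  54  65  67  71  76  76  72 154 148 147 154 152 150 156 149  87  93
   97  98 100  99  99  99  99]
 [ 87  75  78  73  79  73 125 123 149 145 151 155 152 153 159 165 109  87
   92  90  93  91  93  93  93]
 [ 78  74  73  70 123 122 150 151 150 144 154 157 153 156 162 140 116  84
   88  85  88  87  87  86  87]]
```

```bash
python3 - <<'E'
from h import *
A={"scene":[(218.3,269.2),(226.5,268.5),(226.7,276.6),(217.8,277.0)],"top":[(482,204.5),(488.3,211),(481.7,215.5),(475.6,209.6)]}
D={"scene":(222.35,272.4),"top":(483.0,210.3)}
for n in A:
    P=np.array([ray(n,p,.14)[:2] for p in A[n]]);print(n,P.round(4),P.mean(0).round(4),'dot',ray(n,D[n],.14).round(4))
    for i in range(4):
        e=P[(i+1)%4]-P[i];print(np.linalg.norm(e).round(4),np.degrees(np.arctan2(e[1],e[0])).round(1)%90)
E
cat > rend.py <<'E'
from h import *
import cv2
from scipy.optimize import minimize
# fit top face (lighter than sides): render square with dark dot, correlation
def fit(n,img,z,x0):
    g=img.mean(-1).astype(np.float32)
    S=8
    def model(p):
        x,y,t=p;c,s=np.cos(t),np.sin(t)
        uvc=proj(n,np.array([x,y,z]))
        u0,v0=b
        M=np.zeros((N*S,N*S),np.float32)
        def poly(pts,val):
            q=(proj(n,np.c_[pts,np.full(len(pts),z)])-[u0,v0]+.5)*S-.5
            cv2.fillPoly(M,[np.round(q*16).astype(np.int32)],val,shift=4)
        sq=np.array([[1,1],[1,-1],[-1,-1],[-1,1]])*.012@np.array([[c,s],[-s,c]])+[x,y]
        poly(sq,1.)
        a=np.linspace(0,2*np.pi,24);poly(np.c_[x+.0065*np.cos(a),y+.0065*np.sin(a)],-1.)
        return cv2.resize(M,(N,N),interpolation=cv2.INTER_AREA)
    N=22;uv=proj(n,np.array([x0[0],x0[1],z]));b=uv.astype(int)-N//2
    s=g[b[1]:b[1]+N,b[0]:b[0]+N]
    def cost(p):
        m=model(p);k=cv2.dilate((abs(m)>.05).astype(np.uint8),np.ones((3,3)))>0
        a=np.clip(m,0,1);d=np.clip(-m,0,1)
        X=np.c_[a[k],d[k],(1-a-d)[k]];y=s[k];r=np.linalg.lstsq(X,y,rcond=None);res=y-X@r[0]
        return (res**2).mean()/y.var()
    best=None
    for t in np.radians(np.arange(0,90,10)):
        for dx in(-.002,.002):
            r=minimize(cost,[x0[0]+dx,x0[1],t],method="Nelder-Mead",options=dict(initial_simplex=[[x0[0]+dx,x0[1],t],[x0[0]+dx+.003,x0[1],t],[x0[0]+dx,x0[1]+.003,t],[x0[0]+dx,x0[1],t+.12]]))
            if best is None or r.fun<best.fun:best=r
    return best.x[:2].round(4),np.degrees(best.x[2])%90,best.fun
if __name__=="__main__":
    for n in("top","scene"): print(n,fit(n,cv2.imread(f"pics/{n}3.png"),.14,[.4705,-.4025]))
    for n in("top","scene"): print(n,fit(n,cv2.imread(f"pics/{n}0.png"),.14,[.4705,-.4025]))
E
python3 rend.py
```

```text
scene [[ 0.4509 -0.4005]
 [ 0.4673 -0.387 ]
 [ 0.4852 -0.406 ]
 [ 0.4668 -0.4196]] [ 0.4676 -0.4033] dot [ 0.4668 -0.4023  0.14  ]
0.0212 39.4
0.0261 43.2
0.0228 36.5
0.0249 39.80000000000001
top [[ 0.4849 -0.4022]
 [ 0.469  -0.4161]
 [ 0.4581 -0.3994]
 [ 0.4725 -0.3859]] [ 0.4711 -0.4009] dot [ 0.4708 -0.4035  0.14  ]
0.0211 41.19999999999999
0.0199 33.099999999999994
0.0197 43.3
0.0205 37.3
top (array([ 0.4707, -0.4031]), np.float64(41.82302375015445), np.float64(0.44898518919944763))
scene (array([ 0.4662, -0.4026]), np.float64(34.192607634711095), np.float64(0.23042874038219452))
top (array([ 0.4706, -0.4032]), np.float64(42.04509769382236), np.float64(0.44762253761291504))
scene (array([ 0.4664, -0.4026]), np.float64(33.10936829551005), np.float64(0.2342035472393036))
```

>>> step_arm --commands '[{"xyz":[0.01,-0.008,0],"twist":[0,0,-4]},{"xyz":[0.03,-0.025,0],"twist":[0,0,-10]},{"xyz":[0.055,-0.046,0],"twist":[0,0,-16]},{"xyz":[0.08,-0.068,0],"twist":[0,0,-22]},{"xyz":[0.105,-0.089,0],"twist":[0,0,-28]},{"xyz":[0.13,-0.11,0],"twist":[0,0,-34]},{"xyz":[0.15,-0.127,0],"twist":[0,0,-40]},{"xyz":[0.17,-0.144,0],"twist":[0,0,-47]},{"xyz":[0.179,-0.152,0],"twist":[0,0,-53]},{"xyz":[0.179,-0.152,0],"twist":[0,0,-57]},{"xyz":[0.179,-0.152,0],"twist":[0,0,-57]},{"xyz":[0.179,-0.152,0],"twist":[0,0,-57]}]' --fingers 108

```text
time: 7.13
tool_pos: [0.4718, -0.3991, 0.2411]
ee_rot: [-1.57, 0.001, -0.88]
wrist_force: [-0.6, 0.4, -0.1]
width: 0.0542
```

>>> step_arm --commands '[{"xyz":[-0.001,-0.001,-0.015],"twist":[0,0,0]},{"xyz":[-0.003,-0.004,-0.04],"twist":[0,0,0]},{"xyz":[-0.003,-0.004,-0.06],"twist":[0,0,0]},{"xyz":[-0.003,-0.004,-0.075],"twist":[0,0,0]},{"xyz":[-0.003,-0.004,-0.075],"twist":[0,0,0]}]'

```text
time: 7.55
tool_pos: [0.4662, -0.402, 0.1624]
ee_rot: [-1.571, 0.008, -0.882]
wrist_force: [-0.3, -0.2, -1.0]
width: 0.0541
```

Run:
```python
from h import *
import cv2
r=[]
for n in("scene","top"):
    p,d=robot.snapshot(n);u,v=proj(n,np.array([.4685,-.403,.13])).astype(int)
    r.append(cv2.resize(p[max(v-40,0):v+40,u-40:u+40,::-1],(400,400),interpolation=2))
cv2.imwrite("pics/s4.png",np.hstack(r)); print(robot.get_obs()["tool_pos"])
```

```text
[ 0.4674901  -0.40365445  0.16660697]
```

View pics/s4.png

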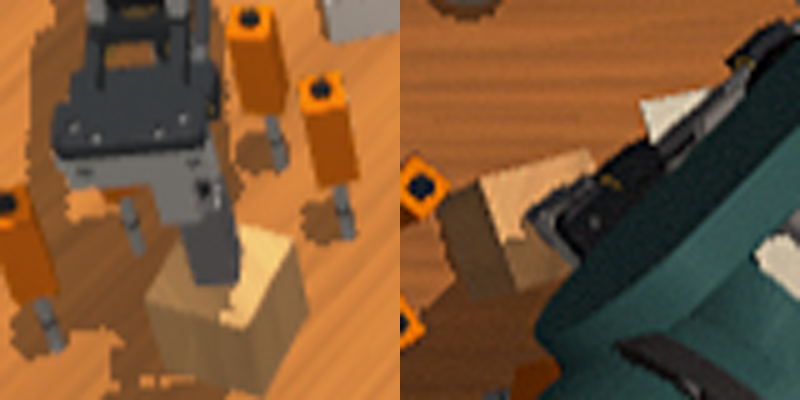

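>>> step_arm --commands '[{"xyz":[0.001,0.0005,-0.01],"twist":[0,0,0]},{"xyz":[0.001,0.0005,-0.022],"twist":[0,0,0]},{"xyz":[0.001,0.0005,-0.034],"twist":[0,0,0]},{"xyz":[0.001,0.0005,-0.046],"twist":[0,0,0]},{"xyz":[0.001,0.0005,-0.058],"twist":[0,0,0]},{"xyz":[0.001,0.0005,-0.067],"twist":[0,0,0]},{"xyz":[0.001,0.0005,-0.067],"twist":[0,0,0]},{"xyz":[0.001,0.0005,-0.067],"twist":[0,0,0]}]'

```text
time: 8.32
tool_pos: [0.4679, -0.4037, 0.0983]
ee_rot: [-1.571, 0.002, -0.885]
wrist_force: [-0.8, 0.1, 0.3]
width: 0.0542
```

>>> step_arm --commands '[{"xyz":[0,0,0],"twist":[0,0,0]},{"xyz":[0,0,0],"twist":[0,0,0]},{"xyz":[0,0,0],"twist":[0,0,0]},{"xyz":[0,0,0],"twist":[0,0,0]},{"xyz":[0,0,0],"twist":[0,0,0]},{"xyz":[0,0,0],"twist":[0,0,0]},{"xyz":[0,0,0],"twist":[0,0,0]}]' --fingers 255

```text
time: 8.9
tool_pos: [0.4685, -0.4043, 0.1001]
ee_rot: [-1.571, -0.001, -0.885]
wrist_force: [-0.4, -0.5, 1.9]
width: 0.0236
```

>>> step_arm --commands '[{"xyz":[0,0,0.004],"twist":[0,0,0]},{"xyz":[0,0,0.012],"twist":[0,0,0]},{"xyz":[0,0,0.025],"twist":[0,0,0]},{"xyz":[0,0,0.04],"twist":[0,0,0]},{"xyz":[0,0,0.056],"twist":[0,0,0]},{"xyz":[0,0,0.074],"twist":[0,0,0]},{"xyz":[0,0,0.095],"twist":[0,0,0]},{"xyz":[0,0,0.12],"twist":[0,0,0]},{"xyz":[0,0,0.145],"twist":[0,0,0]},{"xyz":[0,0,0.165],"twist":[0,0,0]},{"xyz":[0,0,0.175],"twist":[0,0,0]},{"xyz":[0,0,0.175],"twist":[0,0,0]}]'

```text
time: 9.9
tool_pos: [0.4692, -0.4049, 0.2791]
ee_rot: [-1.57, -0.008, -0.885]
wrist_force: [-1.1, 0.6, -0.5]
width: 0.0237
```

Run:
```python
from h import *
import cv2
o=robot.get_obs();print(o["tool_pos"],o["ee_rot"],o["wrist_force"],o["width"])
r=[]
for n in("scene","top"):
    p,d=robot.snapshot(n);u,v=proj(n,np.array([.4685,-.403,.2])).astype(int)
    r.append(cv2.resize(p[max(v-40,0):v+40,u-40:u+40,::-1],(400,400),interpolation=2))
cv2.imwrite("pics/s5.png",np.hstack(r))
```

```text
[ 0.46918446 -0.40490141  0.27913043] [-1.57018709 -0.00761877 -0.8847434 ] [-1.12594835  0.63660817 -0.48844324] 0.02367698165224666
```

View pics/s5.png

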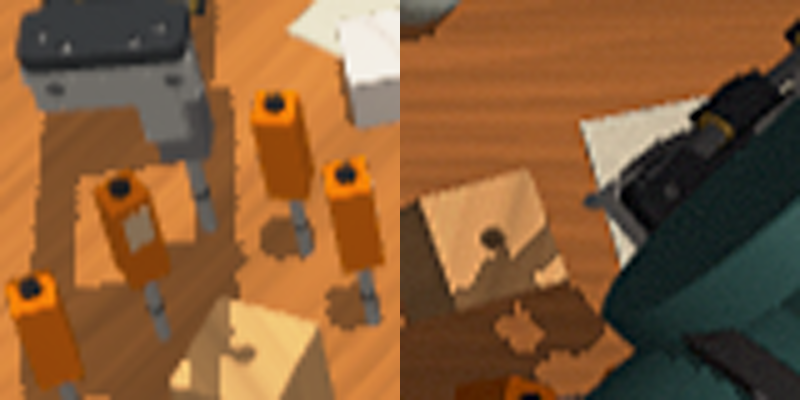

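>>> step_arm --commands '[{"xyz":[0.002,0.007,0],"twist":[0,0,0]},{"xyz":[0.006,0.02,0],"twist":[0,0,0]},{"xyz":[0.012,0.04,0],"twist":[0,0,0]},{"xyz":[0.018,0.062,0],"twist":[0,0,0]},{"xyz":[0.025,0.084,0],"twist":[0,0,0]},{"xyz":[0.032,0.106,0],"twist":[0,0,0]},{"xyz":[0.039,0.129,0],"twist":[0,0,0]},{"xyz":[0.046,0.152,0],"twist":[0,0,0]},{"xyz":[0.053,0.175,0],"twist":[0,0,0]},{"xyz":[0.059,0.196,0],"twist":[0,0,0]},{"xyz":[0.062,0.21,0],"twist":[0,0,0]},{"xyz":[0.064,0.216,0],"twist":[0,0,0]}]'

```text
time: 11.0
tool_pos: [0.5323, -0.1851, 0.2737]
ee_rot: [-1.571, 0.002, -0.882]
wrist_force: [0.6, -0.1, -0.9]
width: 0.0238
```

>>> step_arm --commands '[{"xyz":[0.002,0.007,0],"twist":[0,0,0]},{"xyz":[0.006,0.02,0],"twist":[0,0,0]},{"xyz":[0.012,0.04,0],"twist":[0,0,0]},{"xyz":[0.018,0.062,0],"twist":[0,0,0]},{"xyz":[0.025,0.084,0],"twist":[0,0,0]},{"xyz":[0.031,0.104,0],"twist":[0,0,0]},{"xyz":[0.036,0.119,0],"twist":[0,0,0]},{"xyz":[0.038,0.127,0],"twist":[0,0,0]},{"xyz":[0.038,0.127,0],"twist":[0,0,0]},{"xyz":[0.038,0.127,0],"twist":[0,0,0]}]'

```text
time: 11.83
tool_pos: [0.5703, -0.0614, 0.2743]
ee_rot: [-1.572, -0.0, -0.885]
wrist_force: [0.6, -0.4, -0.3]
width: 0.0242
```

Run:
```python
from h import *
import cv2
r=[]
for n in("scene","top"):
    p,d=robot.snapshot(n);cv2.imwrite(f"pics/{n}6.png",p[:,:,::-1]);np.save(f"pics/{n}6.npy",d)
    u,v=proj(n,np.array([.5707,-.0622,.15])).astype(int)
    r.append(cv2.resize(p[max(v-30,0):v+30,u-30:u+30,::-1],(400,400),interpolation=2))
cv2.imwrite("pics/s6.png",np.hstack(r))
for i in range(3):
    o=robot.get_obs();print(o["tool_pos"],o["ee_rot"],o["wrist_force"],o["width"],o["joint_positions"])
```

```text
[ 0.57015121 -0.06205919  0.27444027] [-1.57136861e+00 -3.22285980e-04 -8.86182038e-01] [ 0.51764363 -0.5328633  -0.75875941] 0.024031246895242764 [-2.06881138e-01  1.36986242e-01  1.19637886e+00 -6.66432517e-04
  1.80833630e+00  6.79144207e-01]
[ 0.57015121 -0.06205919  0.27444027] [-1.57136861e+00 -3.22285980e-04 -8.86182038e-01] [ 0.51764363 -0.5328633  -0.75875941] 0.024031246895242764 [-2.06881138e-01  1.36986242e-01  1.19637886e+00 -6.66432517e-04
  1.80833630e+00  6.79144207e-01]
[ 0.57015121 -0.06205919  0.27444027] [-1.57136861e+00 -3.22285980e-04 -8.86182038e-01] [ 0.51764363 -0.5328633  -0.75875941] 0.024031246895242764 [-2.06881138e-01  1.36986242e-01  1.19637886e+00 -6.66432517e-04
  1.80833630e+00  6.79144207e-01]
```

View pics/s6.png

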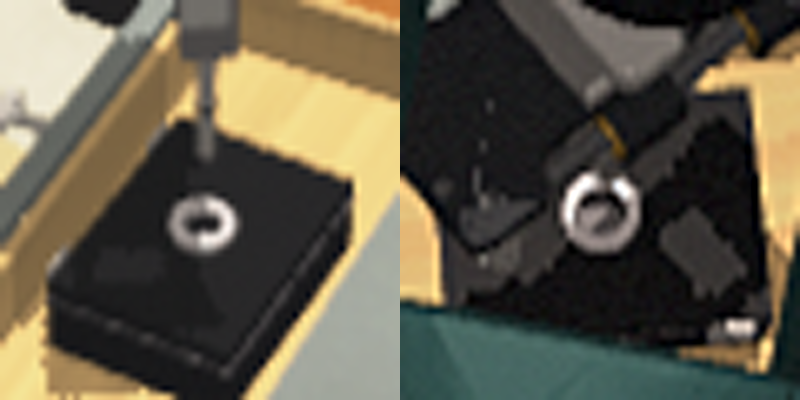

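Run:
```python
from h import *
import cv2
r=[]
for n in("scene","top"):
    a=cv2.imread(f"pics/{n}6.png");u,v=proj(n,np.array([.5707,-.0622,.15])).astype(int)
    print(n,u,v)
    h=13;c=a[v-20:v+12,u-16:u+16] if n=="scene" else a[v-14:v+14,u-14:u+14]
    print(c.mean(-1).astype(int)[:, 6:26] if n=="scene" else c.mean(-1).astype(int)[4:26,4:26])
    for z in(.18,.208,.244): print(z,proj(n,np.array([.5702,-.062,z])))
    r.append(cv2.resize(c,(400,400),interpolation=0))
cv2.imwrite("pics/s6b.png",np.hstack(r))
```

```text
scene 327 207
[[109 131 118  99  97 109 110 109 115 104  96  97 146 196 200 203 202 200
  200 202]
 [126 122 102  97  96 109 110 113 118 115  97  97 165 198 201 203 201 199
  200 201]
 [127 105  98  96  96 109 111 117 146 140  99  96 175 200 202 201 199 200
  201 198]
 [109  98  97  96  96 110 114 131 185 151 100  95 177 201 202 200 199 201
  200 196]
 [ 98  97  97  96  96 113 118 164 196 153  99  96 154 200 200 199 200 200
  197 195]
 [ 97  96  96  96  98 116 141 189 198 130  97  96 136 199 199 199 200 198
  195 195]
 [ 97  96  96  97 101 130 184 197 197 122  68  64 154 197 199 200 198 196
  195 194]
 [ 97  96  98 101 103 178 144 135 142 114  83  80 171 198 200 198 196 195
  194 193]
 [ 96  96 100 102 113 146  63  31  51  79  95  95 151 198 199 196 195 195
  192 193]
 [ 96  98 102 114  96  67  33  28  28  57  94  96  95 144 177 193 194 193
  193 193]
 [ 97 101 109 107  58  31  29  29  29  58  94  95  56  59 107 132 141 172
  192 195]
 [ 99 103 105  69  32  30  29  29  29  57  94  94  56  40  40  40  58 104
  139 178]
 [101 113  75  33  28  29  28  29  29  61  94  95  54  40  41  39 
[... 3195 characters left out ...]
9 146 101  20   9  15
   14  59  53  50]
 [ 52  54  52  55  55  17  83 120 142 142 140 134 137  98  31  11  17   5
   12  57  54  52]
 [ 53  53  53  58  37   2  12  53  90  97 100  86  81  29  10  13  12  13
   15  37  55  53]
 [ 52  55  56  36  15  14  16   8  15  12  13  11   4  13  10  18  17  17
   11   8  36  56]
 [ 52  56  61  11   9  17  18  20   6  16  15  10  16  22  15  20  18  17
   16  15  13  36]
 [ 56  35  40  14  22  16  21  13  20  18  16  19  18  17  16  19  18  17
   14  16  15   7]
 [ 37  13  12  16  17  14  16  15  20  16  15  19  20  13  17  22  13  17
   10  19  15  12]]
0.18 [341.37282981 166.19028952]
0.208 [341.96321768 162.91976252]
0.244 [342.77995585 158.39533998]
```

View pics/s6b.png

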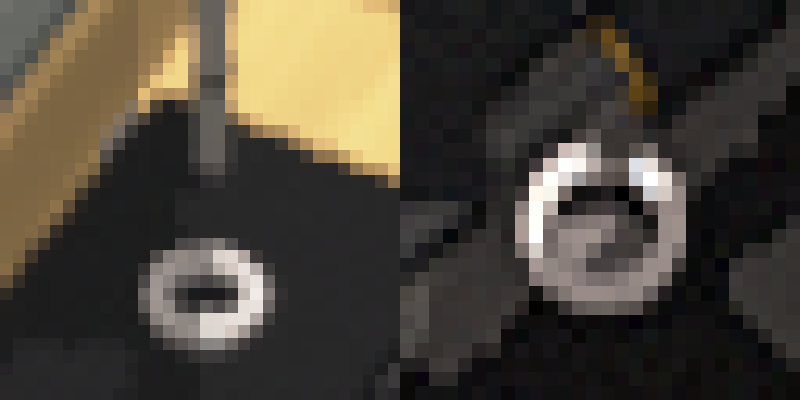

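>>> step_arm --commands '[{"xyz":[0,0,-0.008],"twist":[0,0,0]},{"xyz":[0,0,-0.016],"twist":[0,0,0]},{"xyz":[0,0,-0.024],"twist":[0,0,0]},{"xyz":[0,0,-0.029],"twist":[0,0,0]},{"xyz":[0,0,-0.032],"twist":[0,0,0]},{"xyz":[0,0,-0.032],"twist":[0,0,0]},{"xyz":[0,0,-0.032],"twist":[0,0,0]}]'

```text
time: 12.52
tool_pos: [0.5703, -0.0611, 0.2422]
ee_rot: [-1.571, 0.0, -0.885]
wrist_force: [0.2, 0.0, -1.0]
width: 0.0237
```

```bash
cat > look.py <<'E'
from h import *
import cv2,sys
k=sys.argv[1];r=[]
T=robot.get_obs()["tool_pos"];print(T.round(4))
for n in("scene","top"):
    p,d=robot.snapshot(n);a=p[:,:,::-1];cv2.imwrite(f"pics/{n}{k}.png",a)
    u,v=(327,205) if n=="scene" else (340,168)
    c=a[v-14:v+14,u-14:u+14]
    print(n,'row0',v-14,'col0',u-10);print(c.mean(-1).astype(int)[:,4:24])
    print(proj(n,np.array([T[0],T[1],T[2]-.094])))
    r.append(cv2.resize(c,(400,400),interpolation=0))
cv2.imwrite(f"pics/s{k}.png",np.hstack(r))
E
python3 look.py 7
```

```text
[ 0.5703 -0.0611  0.2422]
scene row0 191 col0 317
[[ 99  97  97  97  96 113 101  72  72  72  72  72  71  71  71 104 198 200
  197 196]
 [ 97  97  97  97  99 117 139  77  72  72  72  71  72  71  72 103 198 198
  196 196]
 [ 97  97  97  98 101 131 184  85  71  72  72  73  74  74  97 155 197 197
  196 195]
 [ 97  97  98 100 103 179 146  63  53  88  81  90 154 176 182 192 197 196
  195 193]
 [ 97  97 100 103 114 141  62  33  32  74  92  97 153 199 200 197 196 195
  193 193]
 [ 97  98 101 114  96  57  31  28  29  57  94  97  96 146 178 194 195 194
  193 194]
 [ 98 101 109 108  58  32  29  28  29  57  94  97  56  60 107 132 142 173
  193 196]
 [ 99 103 106  69  33  28  28  29  28  57  95  96  52  40  40  41  58 104
  140 179]
 [102 114  75  34  28  30  29  28  29  57  94  96  53  41  40  40  40  40
   59 110]
 [109  96  43  29  28  29  28  28  29  58  94  96  54  42  41  40  40  40
   40  39]
 [ 94  58  30  29  29  29  29  28  29  42  69  65  43  40  40  39  40  40
   40  39]
 [ 58  32  28  30  29  29  29  29  30  50  82  81  50  41  39  40  40  39
   40  40]
 [ 34  29  29  29  30  29  29 
[... 3089 characters left out ...]
1  54  53  28  84 137 145 131 113 109 121 140 144 101  21  10  17
   10   8]
 [ 42  54  59  41   3  20  82 118 141 141 139 134 135  98  27   9  14  19
   12   5]
 [ 55  59  37  11  13  13  12  50  92  97  98  83  80  29  11  13  15  12
   18  22]
 [ 56  37  12  12  15  15  14  13  12  13  13  12   7   9  14  15  14  21
   12  14]
 [ 56  14  13  18  16  23  21  18  11   9  14  15  16  15  16  15  15  21
   13  19]
 [ 37  14  20  20  16  16  15  20  17  18  20  17  14  11  13  17  16  20
   16  15]
 [ 19  14  12  15  19  14  15  14  15  20  14  12  20  19  14  13  15  14
   22  17]
 [ 11  17  18  16  20  21  15  15  14  15  13  15  12  16  17  14  18  17
   17  15]]
[340.36947472 169.64155476]
```

View pics/s7.png

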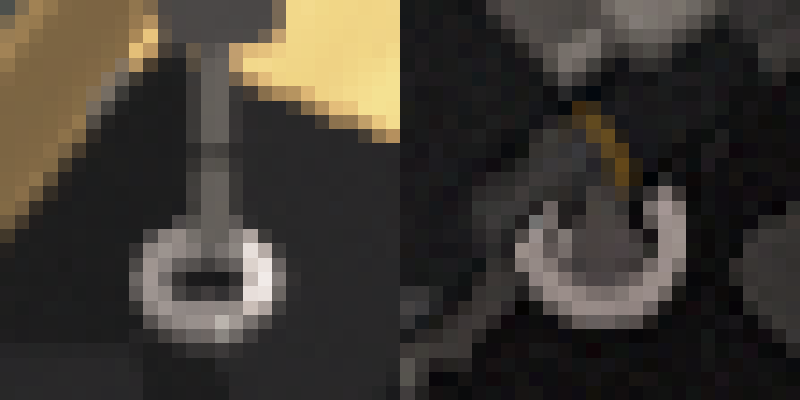

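>>> step_arm --commands '[{"xyz":[-0.0008,-0.0002,0],"twist":[0,0,0]},{"xyz":[-0.0015,-0.0004,0],"twist":[0,0,0]},{"xyz":[-0.0015,-0.0004,0],"twist":[0,0,0]},{"xyz":[-0.0015,-0.0004,-0.004],"twist":[0,0,0]},{"xyz":[-0.0015,-0.0004,-0.008],"twist":[0,0,0]},{"xyz":[-0.0015,-0.0004,-0.012],"twist":[0,0,0]},{"xyz":[-0.0015,-0.0004,-0.016],"twist":[0,0,0]},{"xyz":[-0.0015,-0.0004,-0.02],"twist":[0,0,0]},{"xyz":[-0.0015,-0.0004,-0.02],"twist":[0,0,0]}]'

```text
time: 13.37
tool_pos: [0.5683, -0.0614, 0.2209]
ee_rot: [-1.572, 0.002, -0.885]
wrist_force: [-0.5, 0.8, -1.0]
width: 0.024
```

```bash
python3 look.py 8 | head -32
```

```text
[ 0.5683 -0.0614  0.2209]
scene row0 191 col0 317
[[ 99  98  96  97  97 102  83 109 110 110 110 110 110 101  76 198 200 201
  197 196]
 [ 98  97  97  97  99 104  84 109 110 110 110 110 110 101  76 198 200 199
  196 196]
 [ 97  97  97  98 102 105  84 109 110 110 110 111 110 101  76 198 199 197
  196 195]
 [ 97  97  98 101 104 174  92 107 104 104 102  99  98  97  75 197 197 196
  195 194]
 [ 97  97 100 103 114 141  80  86  84  83  82  80  79  81  74 194 196 196
  193 194]
 [ 97  99 102 114  96  57  61  72  72  71  72  72  71  72  73 193 195 195
  194 195]
 [ 98 102 110 108  58  31  56  71  72  71  72  72  72  71  73 131 142 173
  193 197]
 [100 103 106  70  32  29  50  71  72  72  72  72  72  72  69  43  58 104
  140 179]
 [102 115  76  34  28  30  38  57  58  77  83  69  53  54  51  40  40  40
   58 111]
 [110  97  44  29  29  28  30  37  37  89  94  78  42  41  40  40  40  39
   40  41]
 [ 94  57  31  28  30  27  27  27  29  94  97  81  44  40  40  40  40  40
   41  40]
 [ 58  32  28  29  29  30  29  29  29  93  98  78  44  40  40  40  40  40
   41  40]
 [ 35  30  30  29  30  29  28  29  28  94  98  72  42  40  40  40  39  40
   39  40]
 [ 30  29  28  29  30  29  29  29  37  93  97  69  42  40  41  40  40  40
   41  40]
 [ 29  29  28  29  28  30  28  29  33  83  97  59  41  39  40  41  40  40
   39  40]
```

View pics/s8.png

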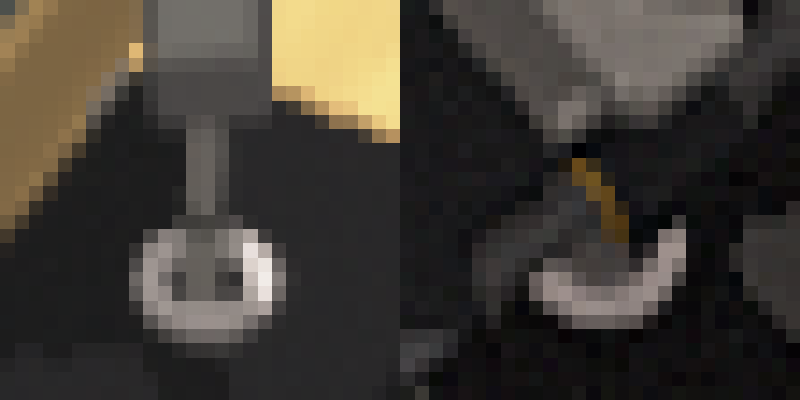

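>>> step_arm --commands '[{"xyz":[0,0,-0.004],"twist":[0,0,0]},{"xyz":[0,0,-0.008],"twist":[0,0,0]},{"xyz":[0,0,-0.012],"twist":[0,0,0]},{"xyz":[0,0,-0.015],"twist":[0,0,0]},{"xyz":[0,0,-0.017],"twist":[0,0,0]},{"xyz":[0,0,-0.017],"twist":[0,0,0]},{"xyz":[0,0,-0.017],"twist":[0,0,0]}]'

```text
time: 14.05
tool_pos: [0.5688, -0.0614, 0.2053]
ee_rot: [-1.571, 0.0, -0.885]
wrist_force: [-1.1, 0.3, -2.2]
width: 0.024
```

```bash
python3 look.py 9; python3 -c "
from bench import robot
o=robot.get_obs();print(o['wrist_force'],o['wrist_torque'],o['ee_rot'],o['qvel'])"
```

```text
[ 0.5688 -0.0614  0.2053]
scene row0 191 col0 317
[[ 99  98  97  97 110 111 101 111 110 110 110 110 110 102  74 169 200 201
  198 197]
 [ 99  97  97  98 112 116  92 111 110 110 110 110 110 102  74 169 200 199
  197 196]
 [ 97  98  97  98 107 132  89 110 111 111 110 110 110 102  75 191 199 197
  196 195]
 [ 98  97  99 101 104 180  91 110 111 110 111 110 110 101  74 197 197 197
  195 194]
 [ 97  97 100 104 114 142  81 109 110 110 110 110 110 101  75 194 197 196
  194 194]
 [ 97 100 103 114  97  56  73 109 111 110 110 110 110 102  74 193 196 195
  194 195]
 [ 98 101 109 108  59  31  72 109 110 111 110 110 110 102  74 131 142 173
  194 197]
 [101 104 106  70  32  29  72 110 109 105 104 102  99  95  75  43  59 105
  140 180]
 [102 114  76  33  28  28  61  88  87  84  84  82  80  80  75  43  39  41
   59 111]
 [110  97  43  29  29  28  55  70  72  73  72  72  72  72  74  44  40  40
   40  40]
 [ 94  57  32  28  29  30  49  71  72  72  71  72  72  72  74  44  40  40
   41  39]
 [ 58  31  28  28  27  29  46  70  72  72  72  72  72  75  70  43  39  39
   40  41]
 [ 34  27  29  27  28  29  36 
[... 3314 characters left out ...]
16  12  21
   14  18]
 [ 27  25  30  18  11  12   7   7  10  11  15  13   1   9  15  11  14  19
   13  15]
 [ 28  20  13  18  21  11  18  16  15  18  12  11  20  15  17  17  17  19
   18  12]
 [ 23  15  16  14  12  18  17  18  16  16  16  18  13  19  15  12  19  15
   13  10]
 [ 13  16  18  18  15  17  14  18  20  17  15  18  16  17  10  17  18  16
   19  22]
 [ 17  19  14  12  19  16  18  16  17  16  12  16  15  13  18  18  17  15
   17  14]]
[339.84770214 173.96109883]
[ 0.65552315 -0.56473488 -0.56940318] [-0.03093723  0.00741887  0.02509   ] [-1.57057695e+00 -4.31774616e-04 -8.84837927e-01] [-8.39411507e-04 -1.30380072e-04 -4.22218675e-03  7.89001844e-04
  6.72302826e-05  6.70145352e-04]
```

View pics/s9.png

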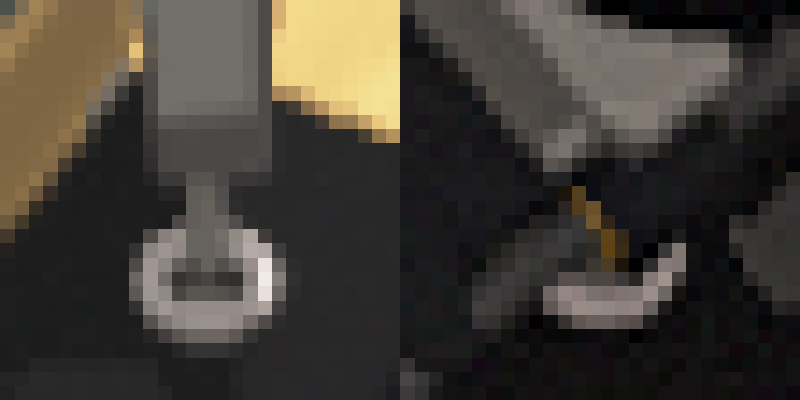

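>>> step_arm --commands '[{"xyz":[0,0,-0.001],"twist":[0,0,0]},{"xyz":[0,0,-0.001],"twist":[0,0,0]},{"xyz":[0,0,-0.001],"twist":[0,0,0]},{"xyz":[0,0,-0.001],"twist":[0,0,0]},{"xyz":[0,0,-0.001],"twist":[0,0,0]},{"xyz":[0,0,-0.001],"twist":[0,0,0]},{"xyz":[0,0,-0.001],"twist":[0,0,0]}]'

```text
time: 14.73
tool_pos: [0.5689, -0.0615, 0.2045]
ee_rot: [-1.571, -0.0, -0.885]
wrist_force: [0.3, 0.1, -0.1]
width: 0.0238
```

Run:
```python
from h import *
import cv2
p,d=robot.snapshot("scene");cv2.imwrite("pics/fin.png",p[:,:,::-1])
print(p.mean(-1).astype(int)[203:216,322:334])
o=robot.get_obs();print(o["tool_pos"],abs(o["qvel"]).max(),o["width"],o["wrist_force"])
```

```text
[[ 29  37  64  60  78  79  69  59  56  55  41  40]
 [ 29  28  44  39  88  93  79  46  42  41  40  40]
 [ 29  30  28  28  92  98  82  44  41  39  40  40]
 [ 29  29  29  74  94  97  99  78  43  41  41  40]
 [ 30  74 127 140  98  97 110 138 165  60  40  41]
 [ 50 132 150 138  98  97 105 141 172 169  60  40]
 [ 74 150 135  94  86  97  81  98 144 227 101  43]
 [102 154 107  51  59  65  53  48 125 199 116  48]
 [ 88 150 138  69  81  82  80  74 143 200  97  45]
 [ 49 128 152 137 140 140 141 141 148 160  63  41]
 [ 29  82 119 137 145 146 146 139 108  76  43  40]
 [ 28  38  64  86 102 103 103  87  55  41  40  41]
 [ 29  29  29  38  50  52  52  44  37  39  40  40]]
[ 0.56884278 -0.06146131  0.20450486] 0.002297534369289968 0.023423284106291523 [ 0.15257317 -0.05387085 -0.74577897]
```

View pics/fin.png

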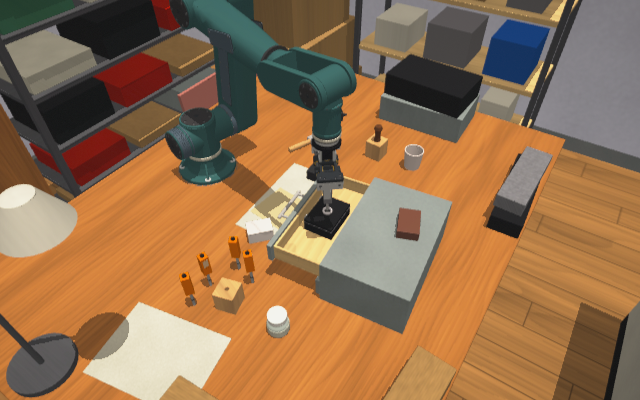

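The picture shows the stem standing in the collar at about (327,209), with the dark ring at the rim at row 210. The drawer is open and the bystanders are where they started. Now I hand in.

```bash
python3 -c "
from bench import robot
print(robot.close_job())"
```

```text
the job is handed in; nothing more can be done
None
```

I pulled the top drawer open by about 140 mm, so the port stood about 190 mm ahead of the chest's origin (at least 134 mm was needed). I then took the grey probe out of its stand and lowered its stem into the port. The job was handed in at about 15 s with the probe still held there; it reported no verdict.

**Last checks**
- **Centring:** in the scene camera the stem's centre line was within about 0.1 px of the collar's centre, which is under 1 mm across the view.
- **Depth:** the TCP height puts the stem's end about 27.5 mm below the rim, and the dark ring shows at rim height.
- **Hold:** the fingers read about 24 mm, the wrist forces stayed within noise, and the arm was at rest. I saw no sign of contact with the case.
- **Bystanders:** they look unmoved in the last picture; I compared by eye and did not measure.

**Less certain**
- **Position along the scene camera's view:** this rests on the measured height of the tool, so it is good to about 1.5 mm. The gripper hid most of the final top view, so that camera gave no real cross-check.
- **Camera disagreement:** before the insertion the two cameras put the port about 2 mm apart in x and in y. I used a value between them and corrected it from the stem and collar in the same picture.

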